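Reset the pass before service

TASK

Set the pass up for service: sort the loose things left on the table into the holders where their kinds belong. Stand the two loose shakers upright in the two empty rings of the three-ring wire rack, stand the two lidded tubs upright in the rings of the two-ring wire rack, one to a ring, and lay the marker in the pen ledge along the front of the order-pad tray. Leave the shaker that is already in its rack and the food tin where they stand.

Things in the scene. Friction and masses are not known exactly. Their poses are not given: they have to be found in the camera images.
- shaker_a: seasoning shaker, a round jar with a pale domed cap with holes in it; red body. 46 mm across x 86 mm high in all; the body is straight from the foot to 62 mm up, the cap above it is 40 mm across. Origin at the centre of its underside, z up. Starts upright, loose on the table. About 130 g, smooth and hard.
- shaker_b: seasoning shaker, a round jar with a pale domed cap with holes in it; dark green body. 48 mm across x 86 mm high in all; the body is straight from the foot to 62 mm up, the cap above it is 40 mm across. Origin at the centre of its underside, z up. Starts upright, loose on the table. About 130 g, smooth and hard.
- tub_a: lidded deli tub, round, red with a flat white lid; body about 65 mm across, lid rim (51 to 56 mm up) 68 mm across, 56 mm high in all; may be gripped across the lid rim. Origin at the centre of its underside, z up. Starts upright, loose on the table. About 140 g, rigid. A twin of tub_b in shape and size.
- tub_b: lidded deli tub, round, tan with a flat white lid; body about 65 mm across, lid rim (51 to 56 mm up) 68 mm across, 56 mm high in all; may be gripped across the lid rim. Origin at the centre of its underside, z up. Starts upright, loose on the table. About 140 g, rigid. A twin of tub_a in shape and size.
- marker: marker pen, black with a white middle, lying on its side, 138 mm long along its own x, 12 mm thick. Origin on its underside, midway along its length. About 15 g; does not roll.
- shaker_rack: three-ring steel wire rack on a black base plate, fixed, 72 x 216 mm. Origin: centre of its underside. Rings 64 mm wide inside, centres at own x = 0, y = -72, 0, +72 mm; wire top 26 mm above the table. A shaker stands on the plate, 3 mm above the table. The ring at y = -72 holds shaker_in_rack, the others are empty. Shakers stand 26 mm apart along the row; across it (own x) is room.
- tub_rack: two-ring steel wire rack on a black base plate, fixed, 94 x 188 mm. Origin: centre of its underside. Rings 86 mm wide inside, centres at own x = 0, y = -47 and +47 mm; wire top 20 mm above the table. A tub stands on the base plate inside, 3 mm above the table. Both rings are empty. Across the row (own x) is free room.
- pad_tray: grey plastic order-pad tray, fixed, 118 (own x) x 170 mm (own y), a pad fixed in its back part (top 16 mm above the table). Origin: centre of its underside. The pen ledge runs along own y at the front (-x) edge: centre x = -39, y = 0 mm, floor 14 mm above the table, 32 x 160 mm inside, a lip all round up to 19 mm above the table. The marker lies along own y, either way round.
- shaker_in_rack: a third shaker like the two loose ones (white body, 43 mm across, 86 mm high), already standing in the rack's ring at y = -72 mm; stays there. Loose. Origin at the centre of its underside.
- tin: closed steel food tin with a printed paper band, 57 mm across, 72 mm high, standing loose among the things; not part of the job, stays where it is. Origin at the centre of its underside.
There are look-alikes about, which are no part of the job. Leave any blue, purple or yellow look-alike of the shaker_in_rack alone.

How it is judged (in metres and radians):
At the end, for the whole second after the job is handed in: Each loose shaker upright in an empty ring of its rack, one tub upright in each ring of the tub rack (all on the base plate, within 13 mm of centre), marker flat along the pen ledge; third shaker still in its ring, tin within 30 mm of its start; all at rest ((((x of shaker_a in the frame of shaker_rack between -0.013 and 0.013 m and y of shaker_a in the frame of shaker_rack between -0.013 and 0.013 m and z of shaker_a in the frame of shaker_rack below 0.009 m and angle between shaker_a's own z axis and vertical below 0.12 rad and linear speed of shaker_a below 0.02 m/s) and (x of shaker_b in the frame of shaker_rack between -0.013 and 0.013 m and y of shaker_b in the frame of shaker_rack between 0.059 and 0.085 m and z of shaker_b in the frame of shaker_rack below 0.009 m and angle between shaker_b's own z axis and vertical below 0.12 rad and linear speed of shaker_b below 0.02 m/s)) or ((x of shaker_a in the frame of shaker_rack between -0.013 and 0.013 m and y of shaker_a in the frame of shaker_rack between 0.059 and 0.085 m and z of shaker_a in the frame of shaker_rack below 0.009 m and angle between shaker_a's own z axis and vertical below 0.12 rad and linear speed of shaker_a below 0.02 m/s) and (x of shaker_b in the frame of shaker_rack between -0.013 and 0.013 m and y of shaker_b in the frame of shaker_rack between -0.013 and 0.013 m and z of shaker_b in the frame of shaker_rack below 0.009 m and angle between shaker_b's own z axis and vertical below 0.12 rad and linear speed of shaker_b below 0.02 m/s))) and (((x of tub_a in the frame of tub_rack between -0.013 and 0.013 m and y of tub_a in the frame of tub_rack between -0.06 and -0.034 m and z of tub_a in the frame of tub_rack below 0.009 m and angle between tub_a's own z axis and vertical below 0.12 rad and linear speed of tub_a below 0.02 m/s) and (x of tub_b in the frame of tub_rack between -0.013 and 0.013 m and y of tub_b in the frame of tub_rack between 0.034 and 0.06 m and z of tub_b in the frame of tub_rack below 0.009 m and angle between tub_b's own z axis and vertical below 0.12 rad and linear speed of tub_b below 0.02 m/s)) or ((x of tub_a in the frame of tub_rack between -0.013 and 0.013 m and y of tub_a in the frame of tub_rack between 0.034 and 0.06 m and z of tub_a in the frame of tub_rack below 0.009 m and angle between tub_a's own z axis and vertical below 0.12 rad and linear speed of tub_a below 0.02 m/s) and (x of tub_b in the frame of tub_rack between -0.013 and 0.013 m and y of tub_b in the frame of tub_rack between -0.06 and -0.034 m and z of tub_b in the frame of tub_rack below 0.009 m and angle between tub_b's own z axis and vertical below 0.12 rad and linear speed of tub_b below 0.02 m/s))) and x of marker in the frame of pad_tray between -0.0505 and -0.0275 m and y of marker in the frame of pad_tray between -0.016 and 0.016 m and z of marker in the frame of pad_tray between 0.009 and 0.029 m and angle between the x axis of marker and the y axis of pad_tray, either way round below 0.2 rad and angle between marker's own x axis and vertical between 1.52 and 1.62 rad and linear speed of each of marker, shaker_in_rack below 0.02 m/s and x of shaker_in_rack in the frame of shaker_rack between -0.014 and 0.014 m and y of shaker_in_rack in the frame of shaker_rack between -0.086 and -0.058 m and z of shaker_in_rack in the frame of shaker_rack below 0.009 m and angle between each of shaker_in_rack, tin's own z axis and vertical below 0.12 rad and distance of tin from where it was at the start of the episode below 0.03 m); the robot touches nothing.
It fails at once if the shaker already in the rack is taken out or knocked over (distance of shaker_in_rack from where it was at the start of the episode above 0.03 m or angle between shaker_in_rack's own z axis and vertical above 0.4 rad).
It fails at once if the tin is moved away or knocked over (distance of tin from where it was at the start of the episode above 0.03 m or angle between tin's own z axis and vertical above 0.4 rad).
It also fails if it takes over 115 s, if anything falls off the work surface, if the arm or the gripper's body presses on something with over 40 N, if the wrist force passes 120 N, or if a joint passes its speed limit or range.

ROBOT

A 7-joint arm with a two-finger parallel gripper is mounted at the origin on a cart in front of the work surface, level with it; the furniture and walls round the work are solid. World frame = base frame: x ahead of the robot, y to its left, z up, the work surface at z = 0. Lengths are in m, angles in degrees, forces in N, time in s.
With the tool pointing down it reaches from about 0.425 to 0.875 m from the base axis. Payload 4.7 kg.
Tool frame: the origin (TCP) lies between the finger pads; the fingertips stand env.tip_reach ahead of it and the grasp point (between the pads) lies 2 mm behind it (env.tip_reach is the distance from the TCP to the fingertips, in m); z points along the fingers, y is the line along which they close (so a half turn about z gives the same grasp; the last joint's range is limited). The gripper opens to 87 mm and grips with 3 to 60 N. Pads are 19 mm wide; open, the fingers measure 117 mm over their backs; the gripper's body (75 mm by 190 mm) begins 51 mm behind the grasp point.
Start: joints at [-67.03, 18.392, -4.016, 83.108, 1.295, 78.541, -3.26], TCP at [0.245, 0.602, 0.24] pointing down, gripper open.
Joint ranges: [-163.93, 163.93], [-17.29, 119.83], [-79.2, 71.16], [3.27, 140.29], [-89.18, 269.18], [5.43, 117.66], [-154.24, 154.24]. Speed limits (degrees/s): [147.25, 147.25, 180, 180, 180, 180, 180].

INTERFACE

Orientations are given as [roll, pitch, yaw] about the fixed x, y, z axes, in that order (R = Rz(yaw) Ry(pitch) Rx(roll)).
In Python, from cell import env, read_camera gives the robot as it stands. The module is installed in compiled form; this text tells all that it offers.
- The arm moves only by the shell command python3 -m handwheel 'ROWS' [FORCE]. ROWS is rows parted by semicolons, their numbers by spaces, 1 to 8 of them, each of 5 numbers: dx, dy, dz in m, then a turn about the tool's z in degrees, then the finger opening in m; each row is the pose to reach, as a shift and turn from the pose commanded when the command began, along the tool's axes at that moment; what a row does not reach only later rows make up. A row lasts 1/12 s, in which the tool goes at most 0.0417 m and 7.16 degrees, less where a joint would pass 70% of its speed; a pose out of reach is approached as far as the arm can. The fingers move at their own pace and stop on an object; FORCE is the grip in N (left out, the last holds). Time passes only in rows, so rows that do not move let the fingers close. It prints the time, the measured TCP pose, the force, the opening and the grip force at its end.
- env.get_obs(): the state, without advancing time (a new reading comes with each control period).
- read_camera(name): name is "side" or "top" or "wrist"; returns a dict with "color" (480x640x3 uint8, blue, green, red), "fx", "fy", "cx", "cy" (pixels), "world_from_camera" (4x4, takes a point from camera to world coordinates). Camera axes: x right, y down, z forward; pixel columns grow to the right and rows downward; lengths in m; the calibration is good to about 2 mm. A picture is of the moment at which its call begins. There is no depth.
- env.sign_off(): hands the job in; it is judged then, once.
The state is a dict: "time_s": time; "qpos": joint angles; "joint_velocities": joint speeds; "effort": joint torques, N m; "tool_pos": TCP position; "tool_rot": TCP orientation; "force": force on the tool from outside, world axes, zero at the start; "wrist_torque": the same for the moment, N m; "grip_width": finger opening in m; "grasp_force": force on a finger pad.
Only numpy, scipy, OpenCV 4.12 (cv2) and the standard library are available. Lean on these libraries where they do the work, as an engineer would, in place of code of your own. Each camera call takes 0.05 s, during which the arm holds its last target. There are 200 camera calls.

## Working session

There is one attempt and no reset: what is moved stays moved. The work goes in short steps, Python scripts to look and compute and a shell command to move; the robot and the scene stay as the last step left them, time stands still between calls to the robot, and variables do not carry over. Pictures are saved under pics/ and viewed, at most 14 in all, crops included, and the job is handed in when it is done.

```bash
mkdir -p pics
python3 - <<'E'
from cell import env, read_camera
import cv2,numpy as np,pickle
o=env.get_obs();print(o['tool_pos'],o['tool_rot'],o['time_s'],env.tip_reach,o['grip_width'])
for n in("top","side","wrist"):
    c=read_camera(n);cv2.imwrite(f"pics/{n}0.png",c["color"]);pickle.dump(c,open(f"{n}0.pkl","wb"))
    print(n,c["fx"],c["cx"],c["cy"],np.round(c["world_from_camera"],3).tolist())
E
```

```text
[0.24503426 0.60148899 0.23847643] [-1.79892133e+02  4.07394588e-03  1.57840219e+02] 0.0 0.017 0.08714250772628199
top 549.8469185641952 318.5994226335251 242.07036694382953 [[0.019, -0.995, 0.095, 0.411], [-1.0, -0.019, 0.001, -0.002], [0.001, -0.095, -0.995, 1.456], [0.0, 0.0, 0.0, 1.0]]
side 535.9270951732556 311.76982364812 245.24483438648573 [[0.993, -0.069, 0.094, 0.422], [-0.116, -0.61, 0.784, -1.083], [0.003, -0.79, -0.613, 0.909], [0.0, 0.0, 0.0, 1.0]]
wrist 336.7701579507105 322.92080359944487 241.18338100468543 [[0.376, 0.885, 0.273, 0.171], [0.927, -0.359, -0.112, 0.632], [-0.001, 0.295, -0.955, 0.383], [0.0, 0.0, 0.0, 1.0]]
```

View pics/top0.png

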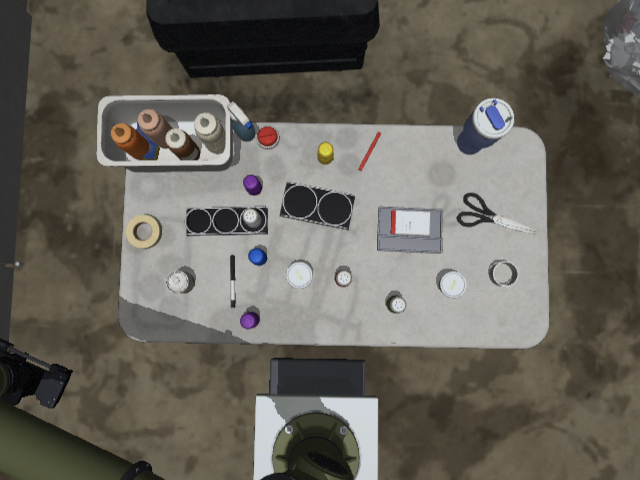

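View pics/side0.png

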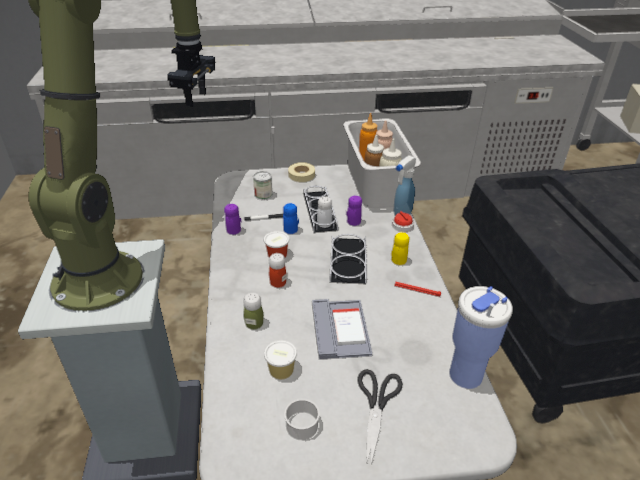

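Run:
```python
import cv2,numpy as np
t=cv2.imread("pics/top0.png")[170:340,160:480]; cv2.imwrite("pics/topc.png",cv2.resize(t,None,fx=2.5,fy=2.5,interpolation=cv2.INTER_CUBIC))
s=cv2.imread("pics/side0.png")[170:390,210:410]; cv2.imwrite("pics/sidec.png",cv2.resize(s,None,fx=2.7,fy=2.7,interpolation=cv2.INTER_CUBIC))
```

```text
(no output)
```

View pics/topc.png

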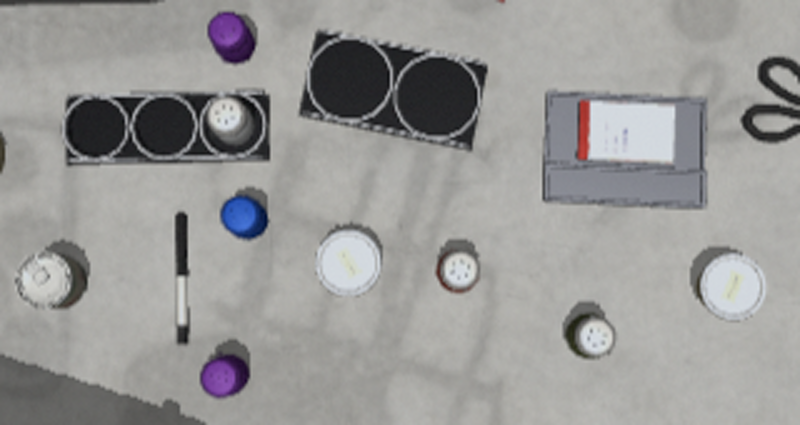

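View pics/sidec.png

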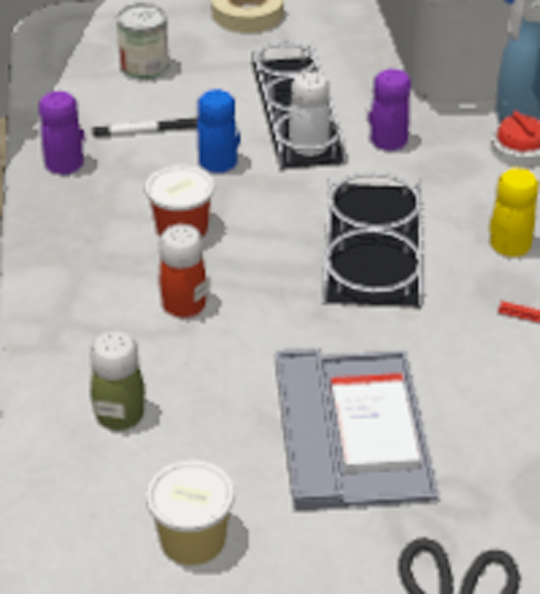

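```bash
cat > h.py <<'E'
import numpy as np,pickle
def ray(c,u,v):
    T=c["world_from_camera"];d=T[:3,:3]@np.array([(u-c["cx"])/c["fx"],(v-c["cy"])/c["fy"],1]);return T[:3,3],d/np.linalg.norm(d)
def atz(c,u,v,z):
    o,d=ray(c,u,v);return o+d*(z-o[2])/d[2]
def tri(*obs):
    A=[];b=[];rs=[ray(*o) for o in obs]
    for o,d in rs:
        P=np.eye(3)-np.outer(d,d);A.append(P);b.append(P@o)
    x=np.linalg.lstsq(np.vstack(A),np.hstack(b),rcond=None)[0]
    return np.round(x,4),round(max(np.linalg.norm((np.eye(3)-np.outer(d,d))@(x-o)) for o,d in rs),4)
E
python3 - <<'E'
from h import *
t=pickle.load(open("top0.pkl","rb"));s=pickle.load(open("side0.pkl","rb"))
T=lambda p:(t,p[0]/2.5+160-.3,p[1]/2.5+170-.3)
S=lambda p:(s,p[0]/2.7+210-.3,p[1]/2.7+170-.3)
for n,a,b in [("sa",(460,267),(182,234)),("sb",(596,336),(114,343)),("ta",(349,262),(180,187)),("tb",(732,286),(190,495)),
 ("ringA",(97,127),(285,57)),("ring3cap",(225,114),(310,80)),("tubr+",(350,80),(374,202)),("tubr-",(437,96),(374,263)),
 ("tray1",(545,91),(405,352)),("tray2",(707,97),(436,497)),("tray3",(706,207),(296,507)),("tray4",(543,201),(277,352)),("mark",(182,342),(95,132))]:
    print(n,*tri(T(a),S(b)))
for n,p,z in [("m1",(181,213),.006),("m2",(182,342),.006),("r+",(97,127),.026),("r0",(165,127),.026),("r-",(233,126),.026),("t+",(350,80),.02),("t-",(437,96),.02),("led1",(544,182),.019),("led2",(706,187),.019),("tin",(44,280),.072),("blue",(243,216),.08),("pur",(222,377),.08),
 ("sa",(460,267),.086),("sb",(596,336),.086),("ta",(349,262),.056),("tb",(732,286),.056)]: print(n,np.round(atz(*T(p),z),4))
E
```

```text
sa [ 0.4574 -0.0646  0.0859] 0.0008
sb [ 0.392  -0.2003  0.0854] 0.0011
ta [0.4615 0.0471 0.0547] 0.0009
tb [ 0.4443 -0.3428  0.0543] 0.0006
ringA [0.5982 0.3151 0.0276] 0.0005
ring3cap [0.6065 0.1739 0.0866] 0.0009
tubr+ [0.6559 0.0517 0.0156] 0.0012
tubr- [ 0.6404 -0.0408  0.0143] 0.0009
tray1 [ 0.6493 -0.1562  0.0054] 0.0008
tray2 [ 0.6438 -0.328   0.0088] 0.0011
tray3 [ 0.5283 -0.3265  0.0101] 0.0009
tray4 [ 0.5321 -0.154   0.0159] 0.0022
mark [0.3773 0.222  0.0052] 0.0021
m1 [0.5106 0.2275 0.006 ]
m2 [0.3752 0.2218 0.006 ]
r+ [0.5979 0.3155 0.026 ]
r0 [0.5993 0.2442 0.026 ]
r- [0.6017 0.1729 0.026 ]
t+ [0.6539 0.0516 0.02  ]
t- [ 0.6386 -0.0406  0.02  ]
led1 [ 0.5497 -0.1545  0.019 ]
led2 [ 0.5477 -0.3245  0.019 ]
tin [0.436  0.3523 0.072 ]
blue [0.5037 0.1535 0.08  ]
pur [0.3433 0.1696 0.08  ]
sa [ 0.4566 -0.0645  0.086 ]
sb [ 0.391  -0.2002  0.086 ]
ta [0.4605 0.047  0.056 ]
tb [ 0.4437 -0.3424  0.056 ]
```

```bash
cat > go.py <<'E'
import sys,numpy as np
from cell import env
x,y,z,w=map(float,sys.argv[1:5]);o=env.get_obs();p=o['tool_pos'];r=o['tool_rot']
if len(sys.argv)>5: p=np.array(list(map(float,sys.argv[5:8])));r=[180,0,float(sys.argv[8])]
from scipy.spatial.transform import Rotation as R
d=R.from_euler('xyz',r,degrees=True).as_matrix().T@(np.array([x,y,z])-p)
print("shift",np.round(d,4),"turn",round((r[2]-w+180)%360-180,2),"rows",np.ceil(np.linalg.norm(d)/.0417),"t",round(o['time_s'],2))
E
python3 -m handwheel '-.15 -.14 .04 -12 .06;-.15 -.14 .04 -12 .06;-.15 -.14 .04 -12 .06;-.15 -.14 .04 -12 .06;-.15 -.14 .04 -12 .06;-.15 -.14 .04 -12 .06;-.15 -.14 .04 -12 .06' 20
python3 go.py .423 .2237 .15 182.4
```

```text
time_s: 0.73
tool_pos: [0.3329, 0.4128, 0.199]
tool_rot: [-179.9, -0.0, 169.5]
force: [0.4, 1.1, -0.1]
grip_width: 0.061
grasp_force: 0.0
shift [-0.123  -0.1695  0.0492] turn -12.89 rows 6.0 t 0.73
```

```bash
python3 -m handwheel '-.123 -.17 .049 -12.9 .06;-.123 -.17 .049 -12.9 .06;-.123 -.17 .049 -12.9 .06;-.123 -.17 .049 -12.9 .06;-.123 -.17 .049 -12.9 .06;-.123 -.17 .049 -12.9 .06;-.123 -.17 .049 -12.9 .06;-.123 -.17 .049 -12.9 .06'
python3 go.py .423 .2237 .021 182.4
python3 - <<'E'
from cell import read_camera
import cv2,pickle
c=read_camera("wrist");cv2.imwrite("pics/w1.png",c["color"]);pickle.dump(c,open("w1.pkl","wb"))
E
```

```text
time_s: 1.4
tool_pos: [0.4223, 0.2281, 0.1508]
tool_rot: [179.9, 0.0, -177.2]
force: [-0.3, 0.2, 0.1]
grip_width: 0.06
grasp_force: 0.0
shift [-0.0005 -0.0046  0.1298] turn 0.36 rows 4.0 t 1.4
```

View pics/w1.png

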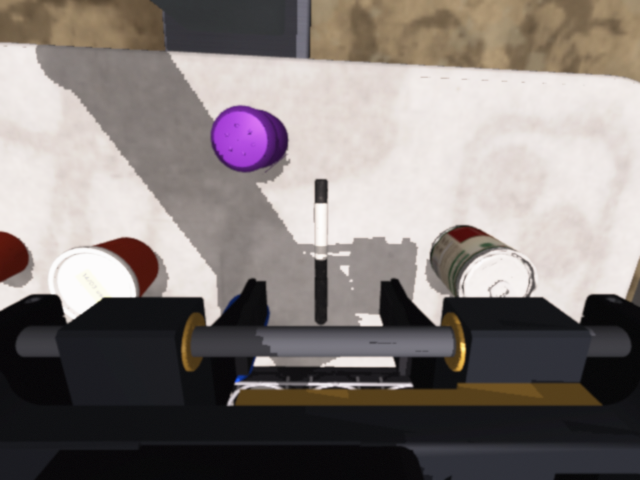

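The wrist picture shows the marker from (321,180) to (321,322), between the open fingers. The tin lid is at about (498,278) and the red tub lid at (95,283), with the purple look-alike at (243,138).

Run:
```python
from h import *
w=pickle.load(open("w1.pkl","rb"));t=pickle.load(open("top0.pkl","rb"))
for n,u,v,z in [("m2",321,180,.006),("m1",321,322,.006),("tin",498,278,.072),("ta",95,283,.056),("pur",243,138,.083)]: print(n,np.round(atz(w,u,v,z),4))
print(tri((w,321,180),(t,232.5,306.5)),tri((w,321,322),(t,232.1,254.9)))
```

```text
m2 [0.3776 0.2238 0.006 ]
m1 [0.5141 0.2304 0.006 ]
tin [0.4331 0.3541 0.072 ]
ta [0.459 0.053 0.056]
pur [0.3456 0.1756 0.083 ]
(array([0.3764, 0.2228, 0.0068]), np.float64(0.0015)) (array([0.5107, 0.2285, 0.0106]), np.float64(0.0018))
```

```bash
python3 -m handwheel '0 -.002 .04 0 .05;0 -.002 .08 0 .05;0 -.002 .11 0 .05;0 -.002 .11 0 .05;0 -.002 .13 0 .05;0 -.002 .13 0 .05;0 -.002 .13 0 .05'
python3 go.py .423 .225 .0205 182.6
```

```text
time_s: 2.03
tool_pos: [0.4223, 0.2263, 0.0216]
tool_rot: [180.0, -0.0, -177.1]
force: [-0.5, -0.0, 0.3]
grip_width: 0.0502
grasp_force: 0.0
shift [-0.0006 -0.0014  0.0011] turn 0.27 rows 1.0 t 2.03
```

Close and lift.

```bash
python3 -m handwheel '0 -.001 .001 0 .05;0 -.001 .001 0 0;0 -.001 .001 0 0;0 -.001 .001 0 0;0 -.001 .001 0 0;0 -.001 .001 0 0;0 -.001 .001 0 0;0 -.001 .001 0 0' 15
python3 -m handwheel '0 0 -.03 0 0;0 0 -.07 0 0;0 0 -.10 0 0;0 0 -.13 0 0;0 0 -.13 0 0'
python3 -c "
from cell import read_camera
import cv2
cv2.imwrite('pics/w2.png',read_camera('wrist')['color'])"
python3 go.py .5487 -.2395 .15 90
```

```text
time_s: 2.7
tool_pos: [0.4226, 0.2237, 0.0196]
tool_rot: [180.0, 0.0, -177.3]
force: [-0.4, -0.9, 0.4]
grip_width: 0.0122
grasp_force: 15.0
time_s: 3.12
tool_pos: [0.426, 0.2257, 0.1558]
tool_rot: [179.7, 0.5, -177.3]
force: [0.7, 0.0, 0.2]
grip_width: 0.0123
grasp_force: 15.0
shift [-0.1017 -0.4699  0.0018] turn 92.73 rows 12.0 t 3.17
```

View pics/w2.png

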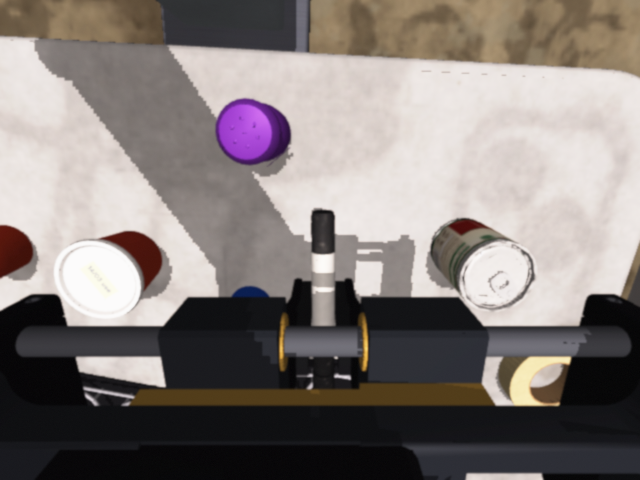

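```bash
python3 -m handwheel '-.05 -.224 0 47 0;-.05 -.224 0 47 0;-.05 -.224 0 47 0;-.05 -.224 0 47 0;-.05 -.224 0 47 0;-.05 -.224 0 47 0;-.05 -.224 0 47 0;-.05 -.224 0 47 0'
python3 go.py .5487 -.2175 .12 89
```

```text
time_s: 3.83
tool_pos: [0.4825, 0.0004, 0.1482]
tool_rot: [-179.9, -0.1, 135.4]
force: [0.1, -0.2, -0.5]
grip_width: 0.0123
grasp_force: 15.0
shift [-0.2002 -0.1087  0.0282] turn 46.41 rows 6.0 t 3.83
```

```bash
python3 -m handwheel '-.2 -.109 .028 46.4 0;-.2 -.109 .028 46.4 0;-.2 -.109 .028 46.4 0;-.2 -.109 .028 46.4 0;-.2 -.109 .028 46.4 0;-.2 -.109 .028 46.4 0;-.2 -.109 .028 46.4 0;-.2 -.109 .028 46.4 0'
python3 -m handwheel '0 0 0 0 0;0 0 0 0 0'
python3 go.py .5487 -.2175 .0375 89
python3 - <<'E'
from cell import read_camera
import cv2,pickle
c=read_camera("wrist");cv2.imwrite("pics/w3.png",c["color"]);pickle.dump(c,open("w3.pkl","wb"))
E
```

```text
time_s: 4.5
tool_pos: [0.5496, -0.2158, 0.1198]
tool_rot: [-179.8, 0.0, 89.3]
force: [0.6, -0.3, 0.3]
grip_width: 0.0122
grasp_force: 15.0
time_s: 4.67
tool_pos: [0.5504, -0.2131, 0.1208]
tool_rot: [-179.9, -0.1, 89.6]
force: [0.7, 0.7, 0.8]
grip_width: 0.0123
grasp_force: 15.0
shift [-0.0045 -0.0016  0.0833] turn 0.65 rows 3.0 t 4.67
```

View pics/w3.png

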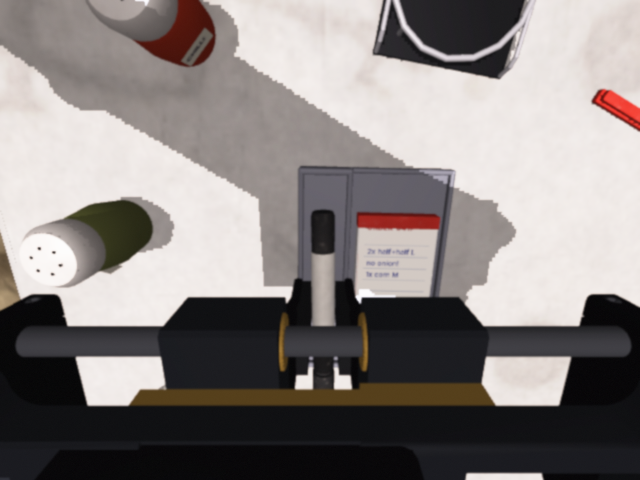

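The held marker's near end is at (322,212). The ledge's far corners are at about (304,173) and (349,173), with the tray's outer corner at (300,168).

Run:
```python
from h import *
w=pickle.load(open("w3.pkl","rb"))
for n,u,v,z in [("l",304,173,.019),("r",349,173,.019),("l2",303,270,.019),("r2",348,270,.019),("mend",322,212,.1208-.0196+.006+.005),("tray o",300,168,.019),("tray o2",454,171,.019),("sb",58,257,.082)]: print(n,np.round(atz(w,u,v,z),4))
```

```text
l [ 0.5387 -0.1569  0.019 ]
r [ 0.5711 -0.1571  0.019 ]
l2 [ 0.5363 -0.232   0.019 ]
r2 [ 0.5717 -0.2322  0.019 ]
mend [ 0.5518 -0.1657  0.1122]
tray o [ 0.5359 -0.1534  0.019 ]
tray o2 [ 0.6467 -0.156   0.019 ]
sb [ 0.3989 -0.1979  0.082 ]
```

```bash
python3 -m handwheel '-.003 .001 .03 .6 0;-.003 .001 .06 .6 0;-.003 .001 .06 .6 0;-.003 .001 .075 .6 0;-.003 .001 .082 .6 0;-.003 .001 .082 .6 0;-.003 .001 .082 .6 0'
python3 go.py .5515 -.2155 .0375 89
```

```text
time_s: 5.3
tool_pos: [0.5517, -0.2179, 0.0404]
tool_rot: [180.0, -0.0, 88.8]
force: [0.2, -0.9, 0.3]
grip_width: 0.0123
grasp_force: 15.0
shift [ 0.0024 -0.0002  0.0029] turn -0.2 rows 1.0 t 5.3
```

```bash
python3 -m handwheel '.002 0 .003 0 0;.002 0 .003 0 0;.002 0 .003 0 .035;.002 0 .003 0 .035;.002 0 .003 0 .035;.002 0 .003 0 .035'
python3 -m handwheel '0 0 -.03 0 .035;0 0 -.07 0 .035;0 0 -.11 0 .035;0 0 -.11 0 .035;0 0 -.11 0 .06'
python3 go.py .4437 -.3426 .15 80
python3 - <<'E'
from cell import read_camera
import cv2,pickle
c=read_camera("wrist");cv2.imwrite("pics/w4.png",c["color"]);pickle.dump(c,open("w4.pkl","wb"))
E
```

```text
time_s: 5.8
tool_pos: [0.5515, -0.2164, 0.0368]
tool_rot: [180.0, 0.0, 88.7]
force: [0.7, 0.3, -0.3]
grip_width: 0.0304
grasp_force: 0.0
time_s: 6.22
tool_pos: [0.5532, -0.2172, 0.1496]
tool_rot: [179.7, 0.0, 88.7]
force: [-0.3, -0.0, -0.3]
grip_width: 0.0373
grasp_force: 0.0
shift [-0.1278 -0.1067 -0.001 ] turn 8.73 rows 4.0 t 6.22
```

View pics/w4.png

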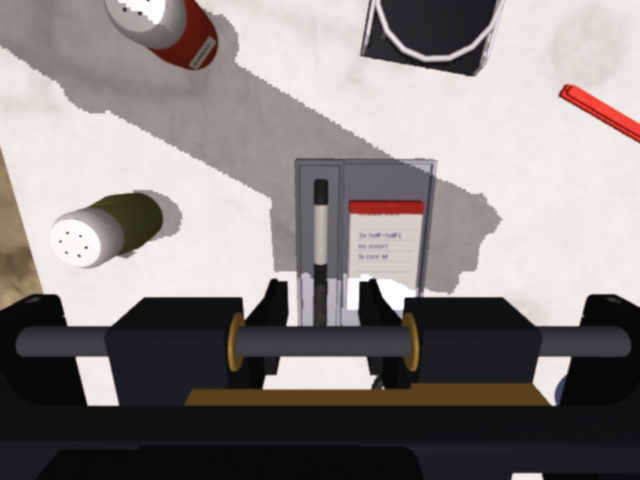

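The marker is in the pen ledge, running from (321,181) down between the ledge walls at (300) and (343). Next is the tan tub.

```bash
python3 -m handwheel '-.128 -.107 0 8 .087;-.128 -.107 0 8 .087;-.128 -.107 0 8 .087;-.128 -.107 0 8 .087;-.128 -.107 0 8 .087;-.128 -.107 0 8 .087;-.128 -.107 0 8 .087'
python3 go.py .4437 -.3426 .051 80.6
python3 - <<'E'
from cell import read_camera
import cv2,pickle
c=read_camera("wrist");cv2.imwrite("pics/w5.png",c["color"]);pickle.dump(c,open("w5.pkl","wb"))
E
```

```text
time_s: 6.85
tool_pos: [0.4411, -0.3411, 0.1452]
tool_rot: [-179.9, -0.1, 80.7]
force: [0.4, 0.2, -0.1]
grip_width: 0.083
grasp_force: 0.0
shift [-0.0012  0.003   0.0942] turn 0.11 rows 3.0 t 6.85
```

View pics/w5.png

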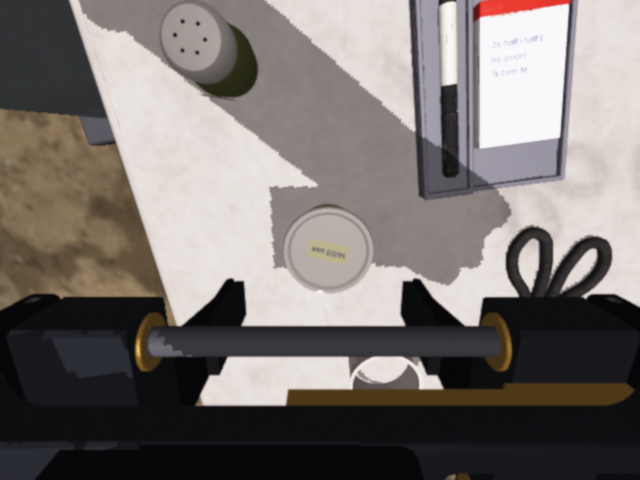

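The tan tub's lid centre is at (329,250), slightly right of the finger midline at 323. The marker lies fully in the ledge.

```bash
python3 - <<'E'
from h import *
w=pickle.load(open("w5.pkl","rb"));t=pickle.load(open("top0.pkl","rb"))
print(atz(w,329,250,.056),tri((w,329,250),(t,732/2.5+159.7,286/2.5+169.7)))
w=pickle.load(open("w4.pkl","rb"))
E
python3 -m handwheel '-.001 .003 .04 0 .087;-.001 .003 .07 0 .087;-.001 .003 .085 0 .087;-.001 .003 .094 0 .087;-.001 .003 .094 0 .087;-.001 .003 .094 0 .087;-.001 .003 .094 0 .087'
```

```text
[ 0.44750101 -0.3399722   0.056     ] (array([ 0.4454, -0.3524,  0.0171]), np.float64(0.0009))
time_s: 7.48
tool_pos: [0.4456, -0.3436, 0.0537]
tool_rot: [179.9, 0.0, 80.8]
force: [0.1, 0.2, -0.2]
grip_width: 0.0867
grasp_force: 0.0
```

```bash
python3 -m handwheel '.001 0 .003 0 .087;.001 0 .003 0 .087;.001 0 .003 0 .04;.001 0 .003 0 .04;.001 0 .003 0 .04;.001 0 .003 0 .04;.001 0 .003 0 .04' 25
python3 -m handwheel '0 0 -.02 0 .04;0 0 -.05 0 .04;0 0 -.08 0 .04;0 0 -.08 0 .04'
python3 go.py .6386 -.0406 .13 80.6
```

```text
time_s: 8.07
tool_pos: [0.4446, -0.3424, 0.0497]
tool_rot: [180.0, -0.0, 80.7]
force: [-0.3, 0.8, 2.0]
grip_width: 0.0665
grasp_force: 25.0
time_s: 8.4
tool_pos: [0.4471, -0.3449, 0.1349]
tool_rot: [179.5, 0.2, 80.7]
force: [2.1, -0.8, -0.2]
grip_width: 0.0662
grasp_force: 25.0
shift [0.3313 0.1398 0.0052] turn 0.11 rows 9.0 t 8.4
```

```bash
python3 -m handwheel '.166 .07 0 0 .04;.166 .07 0 0 .04;.166 .07 0 0 .04;.166 .07 0 0 .04;.166 .07 0 0 .04;.166 .07 0 0 .04'
python3 -m handwheel '.166 .07 .005 0 .04;.166 .07 .005 0 .04;.166 .07 .005 0 .04;.166 .07 .005 0 .04;.166 .07 .005 0 .04;.166 .07 .005 0 .04;.166 .07 .005 0 .04'
python3 go.py .6392 -.0407 .054 80.6
python3 - <<'E'
from cell import read_camera
import cv2,pickle
c=read_camera("wrist");cv2.imwrite("pics/w6.png",c["color"]);pickle.dump(c,open("w6.pkl","wb"))
E
```

```text
time_s: 8.9
tool_pos: [0.5428, -0.1837, 0.1285]
tool_rot: [-180.0, -0.1, 81.3]
force: [0.2, 0.3, -1.8]
grip_width: 0.0666
grasp_force: 25.0
time_s: 9.48
tool_pos: [0.6357, -0.0377, 0.1235]
tool_rot: [-179.9, 0.1, 80.8]
force: [0.1, -0.1, -1.3]
grip_width: 0.0662
grasp_force: 25.0
shift [-0.0023  0.004   0.0695] turn 0.2 rows 2.0 t 9.48
```

View pics/w6.png

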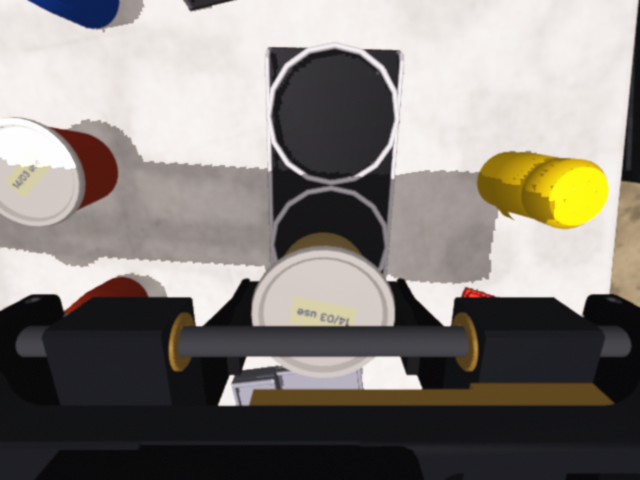

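The tan tub is held squarely, with its lid centre at (323,312). Ring + is centred at (335,112), and ring − starts at (330,185).

Run:
```python
from h import *
w=pickle.load(open("w6.pkl","rb"))
for u,v,z in [(335,112,.02),(330,185,.02),(323,312,.13)]: print(np.round(atz(w,u,v,z),4))
```

```text
[0.661  0.0569 0.02  ]
[0.65   0.0079 0.02  ]
[ 0.6381 -0.0338  0.13  ]
```

```bash
python3 -m handwheel '-.001 .006 0 0 .04;-.001 .006 .025 0 .04;-.001 .006 .045 0 .04;-.001 .006 .06 0 .04;-.001 .006 .069 0 .04;-.001 .006 .069 0 .04;-.001 .006 .069 0 .04;-.001 .006 .069 0 .04'
python3 go.py .641 -.040 .0535 80.6
```

```text
time_s: 10.2
tool_pos: [0.6427, -0.0401, 0.0568]
tool_rot: [179.9, -0.0, 80.7]
force: [0.6, 0.2, -1.2]
grip_width: 0.0659
grasp_force: 25.0
shift [-0.0002 -0.0017  0.0033] turn 0.08 rows 1.0 t 10.2
```

```bash
python3 -m handwheel '0 -.001 .003 0 .04;0 -.001 .003 0 .04;0 -.001 .003 0 .087;0 -.001 .003 0 .087;0 -.001 .003 0 .087;0 -.001 .003 0 .087'
python3 -m handwheel '0 0 -.03 0 .087;0 0 -.07 0 .087;0 0 -.1 0 .087;0 0 -.1 0 .087;0 0 -.1 0 .087'
python3 go.py .461 .0475 .15 80.6
python3 - <<'E'
from cell import read_camera
import cv2,pickle
c=read_camera("wrist");pickle.dump(c,open("w7.pkl","wb"))
E
```

```text
time_s: 10.7
tool_pos: [0.6412, -0.039, 0.053]
tool_rot: [180.0, -0.0, 80.7]
force: [-0.4, 0.9, 0.1]
grip_width: 0.0833
grasp_force: 0.0
time_s: 11.12
tool_pos: [0.6425, -0.0393, 0.1553]
tool_rot: [179.7, -0.1, 80.7]
force: [-0.3, -0.1, -1.6]
grip_width: 0.0868
grasp_force: 0.0
shift [ 0.0564 -0.1932  0.0044] turn 0.14 rows 5.0 t 11.12
```

```bash
python3 -m handwheel '.056 -.193 0 0 .087;.056 -.193 0 0 .087;.056 -.193 0 0 .087;.056 -.193 0 0 .087;.056 -.193 0 0 .087;.056 -.193 0 0 .087;.056 -.193 0 0 .087;.056 -.193 0 0 .087'
python3 go.py .461 .0475 .05 80.6
python3 - <<'E'
from cell import read_camera
import cv2,pickle,numpy as np
a=read_camera("wrist");pickle.dump(a,open("w8.pkl","wb"));b=read_camera("top");pickle.dump(b,open("t8.pkl","wb"))
cv2.imwrite("pics/p8.png",np.hstack([cv2.resize(a["color"][60:360,120:520],(400,300)),cv2.resize(b["color"][170:320,220:420],(400,300),interpolation=cv2.INTER_CUBIC)]))
E
```

```text
time_s: 11.83
tool_pos: [0.4596, 0.0471, 0.1521]
tool_rot: [180.0, 0.0, 80.8]
force: [-0.1, -0.5, -0.2]
grip_width: 0.0871
grasp_force: 0.0
shift [0.0006 0.0013 0.1021] turn 0.16 rows 3.0 t 11.83
```

View pics/p8.png

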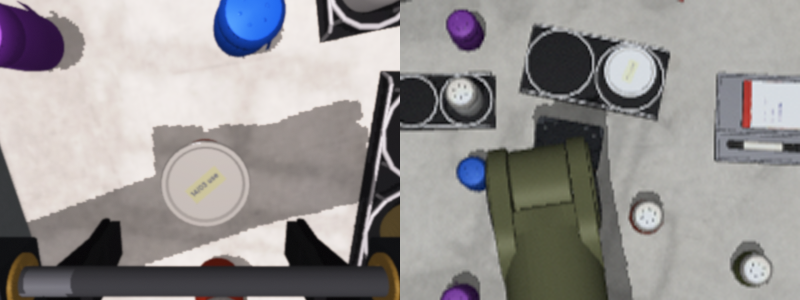

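The composite shows the tan tub standing in ring −, with its lid at top pixel (335.5,205.5). The red tub's lid is between the open fingers at wrist pixel (326,244), and the marker is in the ledge.

```bash
python3 - <<'E'
from h import *
t=pickle.load(open("t8.pkl","rb"));print(atz(t,335.5,205.3,.059),atz(t,334.8,208,.02))
E
python3 -m handwheel '.001 .002 .04 0 .087;.001 .002 .07 0 .087;.001 .002 .09 0 .087;.001 .002 .103 0 .087;.001 .002 .103 0 .087;.001 .002 .103 0 .087;.001 .002 .103 0 .087'
python3 go.py .461 .0475 .05 80.6
```

```text
[ 0.63969149 -0.04200439  0.059     ] [ 0.63884945 -0.04139035  0.02      ]
time_s: 12.52
tool_pos: [0.4629, 0.0474, 0.0503]
tool_rot: [179.9, 0.0, 80.7]
force: [0.5, -0.7, -0.0]
grip_width: 0.0869
grasp_force: 0.0
shift [-0.0003 -0.0019  0.0003] turn 0.08 rows 1.0 t 12.52
```

```bash
python3 -m handwheel '0 -.001 .001 0 .04;0 -.001 .001 0 .04;0 -.001 .001 0 .04;0 -.001 .001 0 .04;0 -.001 .001 0 .04;0 -.001 .001 0 .04'
python3 -m handwheel '0 0 -.03 0 .04;0 0 -.07 0 .04;0 0 -.095 0 .04;0 0 -.095 0 .04'
python3 go.py .6555 .0517 .145 80.6
```

```text
time_s: 13.02
tool_pos: [0.461, 0.0483, 0.0491]
tool_rot: [179.9, -0.0, 80.7]
force: [-0.5, 0.2, 4.0]
grip_width: 0.0663
grasp_force: 25.0
time_s: 13.35
tool_pos: [0.4641, 0.0488, 0.1487]
tool_rot: [179.5, -0.3, 80.7]
force: [0.3, 0.2, -0.5]
grip_width: 0.0663
grasp_force: 25.0
shift [0.0337 0.1883 0.0055] turn 0.13 rows 5.0 t 13.35
```

```bash
python3 -m handwheel '.034 .188 0 0 .04;.034 .188 0 0 .04;.034 .188 0 0 .04;.034 .188 0 0 .04;.034 .188 0 0 .04;.034 .188 0 0 .04;.034 .188 0 0 .04;.034 .188 0 0 .04'
python3 go.py .6555 .0517 .0525 80.6
```

```text
time_s: 14.02
tool_pos: [0.6502, 0.051, 0.1423]
tool_rot: [-179.8, 0.1, 80.7]
force: [0.1, -0.0, -0.7]
grip_width: 0.0661
grasp_force: 25.0
shift [0.0016 0.0054 0.0898] turn 0.12 rows 3.0 t 14.02
```

```bash
python3 -m handwheel '.001 .005 .02 0 .04;.001 .005 .05 0 .04;.001 .005 .07 0 .04;.001 .005 .08 0 .04;.001 .005 .088 0 .04;.001 .005 .088 0 .04;.001 .005 .088 0 .04;.001 .005 .088 0 .04'
python3 go.py .6555 .0517 .0525 80.6
```

```text
time_s: 14.68
tool_pos: [0.6577, 0.0517, 0.0573]
tool_rot: [179.9, -0.1, 80.7]
force: [0.3, 0.4, -1.3]
grip_width: 0.066
grasp_force: 25.0
shift [-0.0003 -0.0021  0.0048] turn 0.14 rows 1.0 t 14.68
```

Lower the rest, release, rise, then head for the green shaker.

```bash
python3 -m handwheel '0 -.001 .004 0 .04;0 -.001 .004 0 .04;0 -.001 .004 0 .087;0 -.001 .004 0 .087;0 -.001 .004 0 .087;0 -.001 .004 0 .087'
python3 -m handwheel '0 0 -.03 0 .087;0 0 -.07 0 .087;0 0 -.1 0 .087;0 0 -.11 0 .087;0 0 -.11 0 .087'
python3 go.py .3918 -.2002 .165 91
```

```text
time_s: 15.18
tool_pos: [0.6558, 0.0517, 0.0517]
tool_rot: [180.0, -0.0, 80.7]
force: [0.3, 1.2, 0.3]
grip_width: 0.0835
grasp_force: 0.0
time_s: 15.6
tool_pos: [0.658, 0.0516, 0.1655]
tool_rot: [179.6, -0.1, 80.7]
force: [1.1, -0.4, -0.5]
grip_width: 0.0869
grasp_force: 0.0
shift [-0.2914 -0.2221 -0.0016] turn -10.27 rows 9.0 t 15.6
```

```bash
python3 -m handwheel '-.146 -.111 0 -10 .087;-.146 -.111 0 -10 .087;-.146 -.111 0 -10 .087;-.146 -.111 0 -10 .087;-.146 -.111 0 -10 .087;-.146 -.111 0 -10 .087'
python3 go.py .3918 -.2002 .16 91.5
```

```text
time_s: 16.1
tool_pos: [0.5184, -0.0785, 0.1599]
tool_rot: [-179.8, -0.0, 90.4]
force: [0.2, 0.2, 0.6]
grip_width: 0.0872
grasp_force: 0.0
shift [-0.1209 -0.1274  0.0003] turn -1.13 rows 5.0 t 16.1
```

```bash
python3 -m handwheel '-.121 -.127 0 -1 .087;-.121 -.127 0 -1 .087;-.121 -.127 0 -1 .087;-.121 -.127 0 -1 .087;-.121 -.127 0 -1 .087;-.121 -.127 0 -1 .087;-.121 -.127 0 -1 .087'
python3 go.py .3918 -.2002 .05 91.5
python3 - <<'E'
from cell import read_camera
import cv2,pickle
c=read_camera("wrist");cv2.imwrite("pics/w9.png",c["color"]);pickle.dump(c,open("w9.pkl","wb"))
E
```

```text
time_s: 16.68
tool_pos: [0.3979, -0.1961, 0.1612]
tool_rot: [180.0, -0.0, 91.8]
force: [0.6, 0.8, -0.3]
grip_width: 0.0874
grasp_force: 0.0
shift [-0.004  -0.0063  0.1112] turn 0.25 rows 3.0 t 16.68
```

View pics/w9.png

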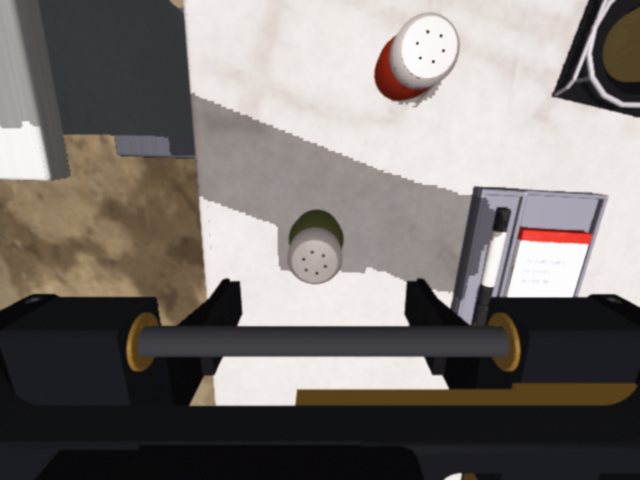

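The green cap centre is at (315,257), left of the finger midline at 323. That agrees with the shift I computed, and nothing stands near the fingers.

```bash
python3 -c "
from h import *
w=pickle.load(open('w9.pkl','rb'));print(atz(w,315,257,.085))"
python3 -m handwheel '-.004 -.005 .0 0 .087;-.004 -.005 .03 0 .087;-.004 -.005 .06 0 .087;-.004 -.005 .09 0 .087;-.004 -.005 .112 0 .087;-.004 -.005 .112 0 .087;-.004 -.005 .112 0 .087;-.004 -.005 .112 0 .087'
python3 go.py .3918 -.2002 .048 91.5
```

```text
[ 0.39410609 -0.19518313  0.085     ]
time_s: 17.4
tool_pos: [0.3936, -0.2013, 0.0505]
tool_rot: [179.9, 0.1, 91.8]
force: [0.6, -0.1, -0.9]
grip_width: 0.0871
grasp_force: 0.0
shift [ 0.0012 -0.0017  0.0025] turn 0.31 rows 1.0 t 17.4
```

```bash
python3 -m handwheel '.002 -.001 .002 0 .087;.002 -.001 .002 0 .03;.002 -.001 .002 0 .03;.002 -.001 .002 0 .03;.002 -.001 .002 0 .03;.002 -.001 .002 0 .03;.002 -.001 .002 0 .03;.002 -.001 .002 0 .03' 25
python3 go.py .5979 .3155 .048 91.5
python3 -m handwheel '0 0 -.03 0 .03;0 0 -.07 0 .03;0 0 -.11 0 .03;0 0 -.12 0 .03;0 0 -.12 0 .03'
python3 go.py .5979 .3155 .165 91.5
```

```text
time_s: 18.07
tool_pos: [0.3913, -0.1993, 0.0476]
tool_rot: [180.0, -0.0, 91.7]
force: [-0.5, 0.1, 0.3]
grip_width: 0.0484
grasp_force: 1.0
shift [ 5.083e-01  2.221e-01 -3.000e-04] turn 0.24 rows 14.0 t 18.07
time_s: 18.48
tool_pos: [0.3936, -0.1999, 0.1705]
tool_rot: [179.6, 0.0, 91.8]
force: [0.1, -0.1, -1.1]
grip_width: 0.0469
grasp_force: 25.0
shift [0.5089 0.2199 0.0071] turn 0.25 rows 14.0 t 18.48
```

```bash
python3 -m handwheel '.255 .11 0 0 .03;.255 .11 0 0 .03;.255 .11 0 0 .03;.255 .11 0 0 .03;.255 .11 0 0 .03;.255 .11 0 0 .03;.255 .11 0 0 .03;.255 .11 0 0 .03'
python3 -m handwheel '.254 .11 0 0 .03;.254 .11 0 0 .03;.254 .11 0 0 .03;.254 .11 0 0 .03;.254 .11 0 0 .03;.254 .11 0 0 .03;.254 .11 0 0 .03;.254 .11 0 0 .03'
python3 -m handwheel '0 0 0 0 .03;0 0 0 0 .03;0 0 0 0 .03'
python3 go.py .5979 .3155 .0515 91.5
python3 - <<'E'
from cell import read_camera
import cv2,pickle,numpy as np
a=read_camera("side");pickle.dump(a,open("s10.pkl","wb"))
w=read_camera("wrist");pickle.dump(w,open("w10.pkl","wb"))
cv2.imwrite("pics/p10.png",np.hstack([cv2.resize(a["color"][70:270,200:400],(400,400),interpolation=cv2.INTER_CUBIC),w["color"][0:400,120:520]]))
E
```

```text
time_s: 19.15
tool_pos: [0.4934, 0.0659, 0.1647]
tool_rot: [-179.8, -0.0, 92.3]
force: [-1.1, -1.1, -1.8]
grip_width: 0.047
grasp_force: 25.0
time_s: 19.82
tool_pos: [0.5942, 0.3234, 0.1629]
tool_rot: [-179.8, -0.1, 92.2]
force: [-0.9, 1.1, -1.6]
grip_width: 0.0466
grasp_force: 25.0
time_s: 20.07
tool_pos: [0.5956, 0.3135, 0.1662]
tool_rot: [-179.9, 0.1, 91.6]
force: [0.4, 0.3, 0.1]
grip_width: 0.0465
grasp_force: 25.0
shift [0.0021 0.0025 0.1147] turn 0.09 rows 3.0 t 20.07
```

View pics/p10.png

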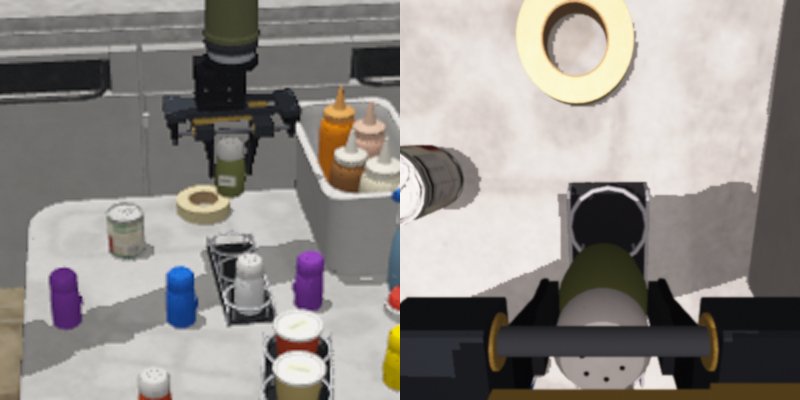

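Run:
```python
from h import *
w=pickle.load(open("w10.pkl","rb"));s=pickle.load(open("s10.pkl","rb"))
print(atz(w,328,223,.026))
o,d=ray(s,315,166)
k=(.3135-.02-o[1])/d[1];print("bottom",o+k*d)
o,d=ray(s,200+231/2,70+137/2.)
k=(.3135-o[1])/d[1];print("top",o+k*d)
```

```text
[0.60158915 0.32288799 0.026     ]
bottom [0.59466639 0.2935     0.12694318]
top [0.59803278 0.3135     0.20545427]
```

The shaker is held upright with its foot at about z 0.12, and the ring seen below matches the top-view position to about 2 mm. Descending.

```bash
python3 -m handwheel '.002 .002 .01 0 .03;.002 .002 .04 0 .03;.002 .002 .07 0 .03;.002 .002 .09 0 .03;.002 .002 .1 0 .03;.002 .002 .108 0 .03;.002 .002 .108 0 .03;.002 .002 .108 0 .03'
python3 go.py .598 .316 .052 91.5
```

```text
time_s: 20.83
tool_pos: [0.5983, 0.3184, 0.0604]
tool_rot: [179.9, -0.0, 91.7]
force: [0.2, 0.2, -1.2]
grip_width: 0.0468
grasp_force: 25.0
shift [-0.0024 -0.0004  0.0084] turn 0.23 rows 1.0 t 20.83
```

```bash
python3 -m handwheel '-.002 0 .004 0 .03;-.002 0 .007 0 .03;-.002 0 .007 0 .03;-.002 0 .007 0 .03'
python3 go.py .598 .316 .0515 91.5
```

```text
time_s: 21.17
tool_pos: [0.5979, 0.3163, 0.0529]
tool_rot: [180.0, -0.0, 91.7]
force: [0.2, 0.4, -0.6]
grip_width: 0.0464
grasp_force: 25.0
shift [-0.0003  0.0001  0.0014] turn 0.24 rows 1.0 t 21.17
```

Release, rise, and go for the red shaker.

```bash
python3 -m handwheel '0 0 .001 0 .03;0 0 .001 0 .08;0 0 .001 0 .08;0 0 .001 0 .08;0 0 .001 0 .08;0 0 .001 0 .08;0 0 .001 0 .08'
python3 -m handwheel '0 0 -.03 0 .08;0 0 -.07 0 .08;0 0 -.1 0 .08;0 0 -.11 0 .08;0 0 -.11 0 .08'
python3 -m handwheel '-.19 -.071 0 0 .087;-.19 -.071 0 0 .087;-.19 -.071 0 0 .087;-.19 -.071 0 0 .087;-.19 -.071 0 0 .087;-.19 -.071 0 0 .087;-.19 -.071 0 0 .087'
python3 go.py .457 -.0646 .16 91.5
```

```text
time_s: 21.75
tool_pos: [0.5978, 0.3163, 0.0517]
tool_rot: [180.0, -0.0, 91.7]
force: [0.1, -0.3, 0.5]
grip_width: 0.0765
grasp_force: 0.0
time_s: 22.17
tool_pos: [0.5999, 0.3171, 0.1659]
tool_rot: [179.6, -0.2, 91.7]
force: [0.0, -0.4, 0.2]
grip_width: 0.08
grasp_force: 0.0
time_s: 22.75
tool_pos: [0.5313, 0.1215, 0.1602]
tool_rot: [-179.9, 0.0, 91.5]
force: [1.2, 0.8, -0.5]
grip_width: 0.0868
grasp_force: 0.0
shift [-0.1841 -0.0791  0.0004] turn -0.02 rows 5.0 t 22.75
```

```bash
python3 -m handwheel '-.184 -.079 0 0 .087;-.184 -.079 0 0 .087;-.184 -.079 0 0 .087;-.184 -.079 0 0 .087;-.184 -.079 0 0 .087;-.184 -.079 0 0 .087;-.184 -.079 0 0 .087'
python3 -m handwheel '0 0 0 0 .087;0 0 0 0 .087'
python3 go.py .457 -.0646 .048 91.5
python3 - <<'E'
from cell import read_camera
import cv2,pickle,numpy as np
w=read_camera("wrist");pickle.dump(w,open("w11.pkl","wb"));b=read_camera("top");pickle.dump(b,open("t11.pkl","wb"))
cv2.imwrite("pics/p11.png",np.hstack([w["color"][0:400,120:520],cv2.resize(b["color"][190:290,160:260],(400,400),interpolation=cv2.INTER_CUBIC)]))
E
```

```text
time_s: 23.33
tool_pos: [0.4589, -0.0625, 0.161]
tool_rot: [-180.0, -0.0, 91.6]
force: [0.6, 0.1, 0.5]
grip_width: 0.0872
grasp_force: 0.0
time_s: 23.5
tool_pos: [0.4597, -0.0602, 0.1612]
tool_rot: [-180.0, 0.0, 91.9]
force: [0.1, 1.2, 0.2]
grip_width: 0.0872
grasp_force: 0.0
shift [-0.0043 -0.0028  0.1132] turn 0.43 rows 3.0 t 23.5
```

View pics/p11.png

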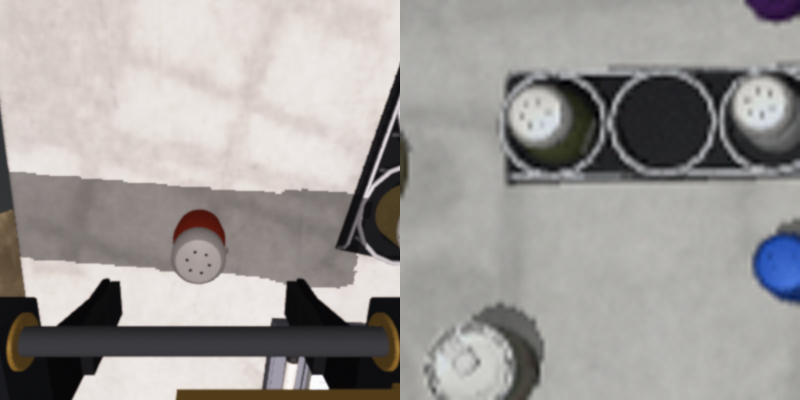

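The green shaker stands in the end ring and the middle ring is empty, centred at top pixel (225.7,220.5). The red cap is at wrist pixel (319,258), nearly centred between the fingers.

```bash
python3 -m handwheel '-.004 -.003 0 0 .087;-.004 -.003 .03 0 .087;-.004 -.003 .06 0 .087;-.004 -.003 .09 0 .087;-.004 -.003 .114 0 .087;-.004 -.003 .114 0 .087;-.004 -.003 .114 0 .087;-.004 -.003 .114 0 .087'
python3 -m handwheel '0 0 .001 0 .03;0 0 .001 0 .03;0 0 .001 0 .03;0 0 .001 0 .03;0 0 .001 0 .03;0 0 .001 0 .03;0 0 .001 0 .03;0 0 .001 0 .03'
python3 -m handwheel '0 0 0 0 .03;0 0 0 0 .03'
python3 go.py .5993 .2442 .16 91.5
```

```text
time_s: 24.27
tool_pos: [0.4574, -0.0663, 0.0488]
tool_rot: [179.9, 0.0, 91.8]
force: [-0.1, -0.1, 0.8]
grip_width: 0.087
grasp_force: 0.0
time_s: 24.93
tool_pos: [0.4563, -0.0662, 0.0466]
tool_rot: [180.0, -0.0, 91.7]
force: [0.1, 0.3, 0.5]
grip_width: 0.0448
grasp_force: 25.0
time_s: 25.1
tool_pos: [0.4564, -0.0662, 0.0466]
tool_rot: [180.0, -0.0, 91.7]
force: [-0.0, 0.6, 1.2]
grip_width: 0.0445
grasp_force: 25.0
shift [ 0.3059  0.1523 -0.1133] turn 0.24 rows 9.0 t 25.1
```

```bash
python3 -m handwheel '0 0 -.03 0 .03;0 0 -.07 0 .03;0 0 -.11 0 .03;0 0 -.12 0 .03;0 0 -.12 0 .03'
python3 -m handwheel '.152 .076 0 0 .03;.152 .076 0 0 .03;.152 .076 0 0 .03;.152 .076 0 0 .03;.152 .076 0 0 .03;.152 .076 0 0 .03'
python3 -m handwheel '.152 .076 0 0 .03;.152 .076 0 0 .03;.152 .076 0 0 .03;.152 .076 0 0 .03;.152 .076 0 0 .03;.152 .076 0 0 .03'
python3 -m handwheel '0 0 0 0 .03;0 0 0 0 .03;0 0 0 0 .03'
python3 go.py .5993 .243 .0505 91.5
```

```text
time_s: 25.52
tool_pos: [0.4588, -0.0663, 0.1698]
tool_rot: [179.6, -0.1, 91.7]
force: [0.8, 0.6, -1.3]
grip_width: 0.0446
grasp_force: 25.0
time_s: 26.02
tool_pos: [0.5268, 0.0911, 0.1637]
tool_rot: [-179.8, 0.1, 92.1]
force: [-0.7, -0.2, -0.5]
grip_width: 0.0448
grasp_force: 25.0
time_s: 26.52
tool_pos: [0.5981, 0.2439, 0.1637]
tool_rot: [-179.8, 0.1, 91.9]
force: [0.6, -1.3, -0.7]
grip_width: 0.0445
grasp_force: 25.0
time_s: 26.77
tool_pos: [0.599, 0.2394, 0.1665]
tool_rot: [-180.0, 0.0, 91.5]
force: [-0.9, -0.4, -0.7]
grip_width: 0.0446
grasp_force: 25.0
shift [0.0037 0.0005 0.116 ] turn 0.04 rows 3.0 t 26.77
```

```bash
python3 -m handwheel '.003 .0 0 0 .03;.003 0 .02 0 .03;.003 0 .05 0 .03;.003 0 .08 0 .03;.003 0 .1 0 .03;.003 0 .108 0 .03;.003 0 .108 0 .03;.003 0 .108 0 .03'
python3 go.py .5993 .243 .0505 91.5
```

```text
time_s: 27.43
tool_pos: [0.5995, 0.2451, 0.0595]
tool_rot: [179.9, -0.0, 91.7]
force: [-0.3, -0.0, -0.1]
grip_width: 0.045
grasp_force: 25.0
shift [-0.0021 -0.0003  0.009 ] turn 0.21 rows 1.0 t 27.43
```

```bash
python3 -m handwheel '-.002 0 .004 0 .03;-.002 0 .0085 0 .03;-.002 0 .0085 0 .03;-.002 0 .0085 0 .08;-.002 0 .0085 0 .08;-.002 0 .0085 0 .08;-.002 0 .0085 0 .08;-.002 0 .0085 0 .08'
python3 -m handwheel '0 0 -.03 0 .08;0 0 -.07 0 .08;0 0 -.11 0 .08;0 0 -.12 0 .08;0 0 -.12 0 .08'
python3 -m handwheel '-.1 -.15 -.05 0 .08;-.1 -.15 -.05 0 .08;-.1 -.15 -.05 0 .08;-.1 -.15 -.05 0 .08;-.1 -.15 -.05 0 .08;-.1 -.15 -.05 0 .08;-.1 -.15 -.05 0 .08'
python3 - <<'E'
from cell import read_camera
import cv2,pickle,numpy as np
a=read_camera("side");b=read_camera("top");pickle.dump(b,open("t12.pkl","wb"));pickle.dump(a,open("s12.pkl","wb"))
cv2.imwrite("pics/p12.png",np.hstack([cv2.resize(a["color"][170:370,210:410],(400,400),interpolation=cv2.INTER_CUBIC),cv2.resize(b["color"][160:300,160:300],(400,400),interpolation=cv2.INTER_CUBIC)]))
E
```

```text
time_s: 28.1
tool_pos: [0.5992, 0.2433, 0.0503]
tool_rot: [180.0, -0.0, 91.7]
force: [0.8, -0.6, 0.2]
grip_width: 0.0702
grasp_force: 0.0
time_s: 28.52
tool_pos: [0.6018, 0.2441, 0.1753]
tool_rot: [179.5, -0.2, 91.7]
force: [0.6, 0.2, 0.1]
grip_width: 0.0798
grasp_force: 0.0
time_s: 29.1
tool_pos: [0.4515, 0.1386, 0.2199]
tool_rot: [180.0, -0.1, 91.7]
force: [-0.1, 1.3, 0.1]
grip_width: 0.0797
grasp_force: 0.0
```

View pics/p12.png

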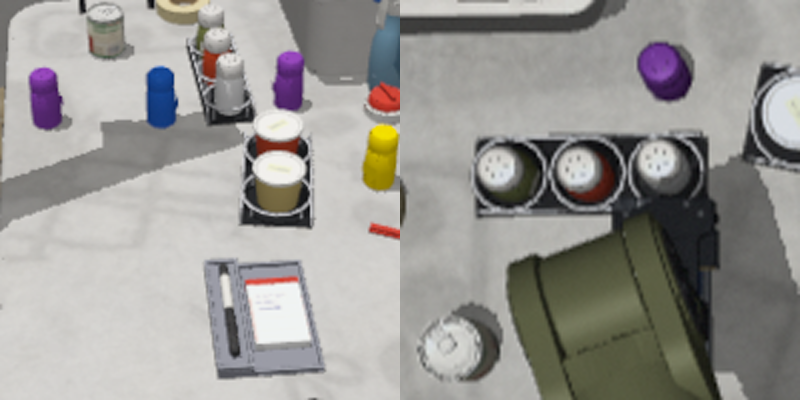

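All three shakers stand in their rings and both tubs in theirs. The marker is in the ledge, side crop (224,264) to (235,356). I'll check the numbers before handing in.

Run:
```python
from h import *
t=pickle.load(open("t12.pkl","rb"));s=pickle.load(open("s12.pkl","rb"));k=140/400
for n,u,v in [("green",105,168),("red",180,168),("white",261,161)]: print(n,np.round(atz(t,160+u*k-.3,160+v*k-.3,.089),4))
S=lambda u,v:(s,u/2+209.7,v/2+169.7)
for n,u,v,z in [("ta",279,128,.059),("tb",280,167,.059),("m1",224,264,.024),("m2",235,356,.024),("led1",207,262,.019),("led2",217,374,.019),("div1",237,262,.019),("div2",249,372,.019)]: print(n,np.round(atz(*S(u,v),z),4))
from cell import env
```

```text
green [0.5946 0.3068 0.089 ]
red [0.5959 0.241  0.089 ]
white [0.6034 0.1702 0.089 ]
ta [0.6562 0.0428 0.059 ]
tb [ 0.6433 -0.0393  0.059 ]
m1 [ 0.5548 -0.1704  0.024 ]
m2 [ 0.5479 -0.3133  0.024 ]
led1 [ 0.5358 -0.1595  0.019 ]
led2 [ 0.526  -0.3316  0.019 ]
div1 [ 0.5714 -0.1636  0.019 ]
div2 [ 0.5604 -0.3328  0.019 ]
```

I've used up the picture allowance (15 views against the 14 allowed). The eyeballed green and red-tub positions look a little off, so I'll settle those numerically without viewing anything more.

Run:
```python
from h import *
import cv2
def blobs(f,x0,y0,x1,y1,z,thr):
    c=pickle.load(open(f,"rb"));im=c["color"][y0:y1,x0:x1].astype(int)
    m=((im.min(2)>thr)).astype(np.uint8)
    n,l,st,ce=cv2.connectedComponentsWithStats(cv2.morphologyEx(m,cv2.MORPH_OPEN,np.ones((3,3),np.uint8)))
    for i in range(1,n):
        if 40<st[i,4]<900:
            b=st[i];print(f,thr,b[:5].tolist(),np.round(atz(c,x0+b[0]+b[2]/2-.5,y0+b[1]+b[3]/2-.5,z),4),np.round(atz(c,x0+ce[i,0],y0+ce[i,1],z),4))
for thr in (130,):
    for f in("top0.pkl","t11.pkl","t12.pkl"): blobs(f,188,207,268,235,.085,thr)
    for f in("t11.pkl","t12.pkl"): blobs(f,284,185,355,230,.059,thr)
```

```text
top0.pkl 130 [10, 0, 22, 3, 47] [0.6224 0.2785 0.085 ] [0.6234 0.2795 0.085 ]
top0.pkl 130 [56, 2, 13, 14, 151] [0.6053 0.1734 0.085 ] [0.6053 0.1738 0.085 ]
t11.pkl 130 [10, 0, 22, 3, 47] [0.6224 0.2785 0.085 ] [0.6234 0.2795 0.085 ]
t11.pkl 130 [55, 2, 14, 14, 154] [0.6053 0.1746 0.085 ] [0.6052 0.1742 0.085 ]
t11.pkl 130 [0, 5, 12, 14, 142] [0.595  0.3151 0.085 ] [0.5958 0.3153 0.085 ]
t12.pkl 130 [10, 0, 22, 3, 48] [0.6224 0.2785 0.085 ] [0.6233 0.28   0.085 ]
t12.pkl 130 [55, 0, 14, 16, 158] [0.6078 0.1747 0.085 ] [0.6064 0.1744 0.085 ]
t12.pkl 130 [0, 5, 12, 14, 145] [0.595  0.3151 0.085 ] [0.5955 0.3151 0.085 ]
t12.pkl 130 [27, 5, 14, 13, 146] [0.5976 0.2448 0.085 ] [0.597  0.2445 0.085 ]
t11.pkl 130 [3, 0, 25, 27, 542] [0.6569 0.0521 0.059 ] [0.6556 0.0517 0.059 ]
t11.pkl 130 [27, 0, 44, 34, 821] [ 0.6494 -0.0341  0.059 ] [ 0.6554 -0.042   0.059 ]
t11.pkl 130 [67, 21, 4, 16, 53] [ 0.6193 -0.0859  0.059 ] [ 0.617  -0.0866  0.059 ]
t11.pkl 130 [0, 33, 45, 12, 348] [0.5911 0.0327 0.059 ] [0.5866 0.0442 0.059 ]
t12.pkl 130 [3, 0, 25, 27, 548] [0.6569 0.0521 0.059 ] [0.656  0.0515 0.059 ]
t12.pkl 130 [27, 0, 44, 34, 823] [ 0.6494 -0.0341  0.059 ] [ 0.6554 -0.0421  0.059 ]
t12.pkl 130 [65, 21, 6, 24, 98] [ 0.6089 -0.0835  0.059 ] [ 0.6037 -0.0855  0.059 ]
t12.pkl 130 [2, 34, 51, 11, 325] [0.5901 0.0199 0.059 ] [0.5861 0.0343 0.059 ]
```

```bash
python3 -c "
from cell import env
print(env.sign_off())"
```

```text
the job is handed in; nothing more can be done
None
```

The job is handed in: both shakers, both tubs and the marker measured in place with the tin and third shaker where they were, though the hand-in returned no verdict and I viewed 15 pictures, one over the limit of 14.

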